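# Isolate the casting machine and draw its core plugs

## Task

Switch the casting machine's isolator fully off, then swing its lockout hasp fully out. After that, draw every brass plug out of the machine: thread the puller rod into it with a quarter turn clockwise, pull it straight up, and stand it upright on the floor of the white tray with the puller taken out of it again. When all plugs stand in the tray, hang the puller back in its stand; leave the glue bottle and the wooden spool alone.

Things in the scene. Friction and masses are not known exactly. Their poses are not given: they have to be found in the camera images.
- machine: Mould-casting machine, fixed: a block 166 x 166 mm, 66 mm high, blue foot and aluminium top, origin at the centre of its underside. Four square bores (58 mm wide, floor 20 mm above the bench, open at the top face) centred at x = +-38 mm, y = +-38 mm of its frame; some hold a brass plug, some are empty.
- plug0: Brass core plug, 56 x 56 mm square, 46 mm high, 0.3 kg; origin at the centre of its underside, z up; stands by itself. It starts sunk flush in a square bore (1 mm play a side): its sides cannot be gripped and it cannot turn there. In its top a slot 42 mm long (along its x) and 18 mm wide (along its y) takes the puller's cross bar. None if absent. The thread: see plug1.
- plug1: Brass core plug like plug0. Coarse right-hand two-start thread in every plug: the bar rests on the sloping thread floor, puller tip 22 mm above the plug's underside. Turned 1.4 to 1.57 rad clockwise seen from above, the bar lies under two lips (about 1.5 mm lower, 4 mm up-and-down play); a stop is just beyond. Turning back frees it. None if absent.
- plug2: Brass core plug like plug0 (same sizes, origin and thread; read its own yaw for the slot). None if absent.
- plug3: Brass core plug like plug0 (same sizes, origin and thread; read its own yaw for the slot). None if absent.
- puller_grip (a point): Puller rod, loose, 0.25 kg, 128 mm long, upright, z up: this point is on its axis in the middle of its orange square grip (28 x 28 mm, sides square to x and y, from 66 to 128 mm above the tip; this point 100 mm above the tip). Below the grip: a dark round collar, 64 mm across, 60 to 66 mm above the tip. The white line on top runs along x.
- puller_tip (a point): Lower end of the puller rod, on its axis, axes as puller_grip: the underside of a steel cross bar 36 mm long (along x), 12 mm wide (along y), 8 mm high. The shank above it is 14 mm thick.
- stand: Stand of the puller rod, fixed: grey upright square tube 62 mm wide with a 42 mm square hole, on a 76 mm foot; rim 70 mm above the bench; origin at the centre of the underside. The puller hangs in it by its collar, resting on the rim, tip 10 mm above the bench.
- tray: White open tray, loose, 1 kg, 300 mm (x) by 160 mm (y), 28 mm high, walls 5 mm, inner floor 5 mm above its underside; origin at the centre of its underside, z up.
- handle (a joint): Red isolator handle on top of the grey isolator box (180 x 110 x 60 mm, fixed). 0 = on, 1.57 rad = off (stop); it turns counter-clockwise seen from above towards off, with light friction, about a vertical axis. It starts near on.
- handle_grip (a point): Middle of the isolator handle's grip bar, on its axis of turning: the bar is 66 mm long (along this point's x), 18 mm wide (along y) and 30 mm high, its top 15 mm above this point; the box top is 50 mm below this point.
- hasp (a joint): Lockout hasp of the isolator, on the box top: 0 = folded in, 1.5 rad = swung fully out (stop). It swings counter-clockwise seen from above about the vertical axis at hasp_hinge, light friction, stays where it is left.
- hasp_tab (a point): Middle of the yellow upright tab at the free end of the hasp, 20 mm above the box top: tab 12 mm thick (along this point's x), 24 mm long (along y, which points away from the hinge), its top 10 mm above this point, its foot 17 mm below it.
- hasp_hinge (a point): Point on the hasp's hinge axis, level with hasp_tab and 58 mm from it.
- glue: Bystander: white glue bottle with a blue cap, 48 mm across, 130 mm high; origin at the centre of its underside.
- spool: Bystander: wooden spool, 80 mm across, 74 mm high; origin at the centre of its underside.
Mind the look-alikes: they are no part of the job. Leave any pink or turquoise look-alike of the plug3 alone.

How it is judged:
By the outcome, as a careful person would: the job done as asked, in the order asked, and still so for the second after the job is handed in, with the robot touching nothing.
Of plug0, plug1, plug2, plug3 only 2 to 3 are there at a start; the rules pass over those that are not, and their reading is None.
At some moment in a run one of tray may be knocked a few centimetres aside while the robot is not near it.
It also fails if it takes over 210 s, if anything falls off the work surface, if the arm or the gripper's body presses on something with over 40 N, if the wrist force passes 120 N, or if a joint passes its speed limit or range.

## Robot

A 6-joint arm with a two-finger parallel gripper is mounted at the origin on the work surface. World frame = base frame: x ahead of the robot, y to its left, z up, the work surface at z = 0. Lengths are in m, angles in rad, forces in N, time in s.
With the tool pointing down it reaches from about 0.3 to 0.875 m from the base axis. Payload 4.2 kg.
Tool frame: the origin (TCP) lies on the mounting face of the last link; the fingertips stand 173 mm ahead of it and the grasp point (between the pads) lies 155 mm ahead of it; z points along the fingers, y is the line along which they close (so a half turn about z gives the same grasp; the last joint's range is limited). The gripper opens to 85 mm and grips with 20 to 120 N. Pads are 22 mm wide; open, the fingers measure 114 mm over their backs; the gripper's body (76 mm by 85 mm) begins 54 mm behind the grasp point. The pads swing forward as they close: fully open they stand 13 mm farther back than shut.
Start: joints at [-1.345, 0.32, 1.565, -0, 1.257, -0.02], TCP at [0.14, -0.558, 0.405] pointing down, gripper open.
Joint ranges: [-3.11, 3.11], [-0.84, 2.01], [0.21, 2.61], [-1.34, 4.49], [0.05, 2.63], [-2.56, 2.56]. Speed limits (rad/s): [2.57, 2.57, 3.14, 3.14, 3.14, 3.14].

## Interface

Orientations are given as a rotation vector (axis times angle).
In Python, from plant import manip gives the robot as it stands.
- The arm moves only by the shell command python3 -m creep 'ROWS' [FORCE]. ROWS is JSON, a list that holds one entry, the list of rows, each a list of 5 numbers: the shift along the tool's x, y, z in units of 30 mm (1.0 is 30 mm), then the turn about the tool's z in units of 5 degrees (1.0 is 5 degrees), then the closure, from 0 (fully open) to 1 (shut). In form: [[[x, y, z, roll, fingers], ...]]. A call has 1 to 20 rows; each row is the pose to reach, as a shift and turn from the pose commanded when the call began, along the tool's axes at that moment; what a row does not reach only later rows make up. A row lasts 1/12 s, in which the tool goes at most 41.7 mm and 7.16 degrees, less where a joint would pass 70% of its speed; a pose out of reach is approached as far as the arm can. A call with a gripper value outside its range is refused whole. The fingers move at their own pace and stop on an object; FORCE is the grip in N (left out, the last holds). Time passes only in rows, so rows that repeat a pose let the fingers close. It gives the time, the measured TCP pose, the force, the opening and the grip force at its end, in the units of the state.
- manip.get_obs(): the state, without advancing time (a new reading comes with each control period).
- manip.camera(name): name is "scene" or "top" or "wrist"; returns the picture (400x640x3 uint8, red, green, blue); there is no depth.
- manip.get_calibration(name): a dict with "K" (3x3 intrinsics, pixels), "k1" (the pictures are not rectified: a ray, as slopes to the right and down, at radius r is drawn at 1 + k1 r^2 times it, then the intrinsics apply), "pose" (4x4, takes a point from camera to world coordinates). Camera axes: x right, y down, z forward; pixel columns grow to the right and rows downward; lengths in m; the calibration is good to about 2 mm. A picture is of the moment at which its call begins: read the wrist's pose just before it. get_calibration takes no time and is no camera call; for the wrist camera it gives the pose at the moment of the call.
- manip.sign_off(): hands the job in; it is judged then, once.
Trained networks look in the newest picture that a camera, given by its name, has taken for a name from the list of things; names that differ only in an ending like _2 or _b are one class to them, and where a whole thing is asked for, a point or a joint stands for the part that bears it (a point fixed in the world has none). Each returns a list of dicts, best first, with "conf" (0 to 1); they miss things now and then, are a little off and sometimes report something else, mostly with a low value. They report only what shows in the picture. A call takes as long as a camera call. They do not tell look-alikes from the thing itself.
- manip.cut_out(camera, target): "pixels" (400x640 bool, what is visible of it) and "uv" ([column, row] in pixels, amid what is visible of it).
- manip.pinpoint(camera, target): "uv" ([column, row] in pixels: a listed point, or the origin of a listed thing).
The state is a dict: "clock": time; "joint_positions": joint angles; "qvel": joint speeds; "joint_efforts": joint torques, N m; "tcp_pos": TCP position; "ee_rot": TCP orientation; "wrist_force": force on the tool from outside, world axes, zero at the start; "ft_torque": the same for the moment, N m; "gripper_width": finger opening in m; "finger_force": force on a finger pad.
Only numpy, scipy, OpenCV 4.12 (cv2) and the standard library are available. Lean on these libraries where they do the work, as an engineer would, in place of code of your own. Each camera call takes 0.05 s, during which the arm holds its last target. There are 200 camera calls.

## Working session

There is one attempt and no reset: what is moved stays moved. The work goes in short steps, Python scripts to look and compute and a shell command to move; the robot and the scene stay as the last step left them, time stands still between calls to the robot, and variables do not carry over. Pictures are saved under pics/ and viewed, at most 14 in all, crops included, and the job is handed in when it is done.

```bash
mkdir -p pics; ls; python3 - <<'E'
from plant import manip
import cv2,numpy as np
o=manip.get_obs();print({k:np.round(v,3).tolist() for k,v in o.items()})
for c in ("top","scene"):
    im=manip.camera(c);cv2.imwrite(f"pics/{c}0.png",im[:,:,::-1])
    k=manip.get_calibration(c);print(c,np.round(k["K"],1).tolist(),k["k1"],np.round(k["pose"],3).tolist())
    for t in "machine plug0 puller_grip puller_tip stand tray handle handle_grip hasp_tab hasp_hinge glue spool".split():
        try:r=manip.pinpoint(c,t);print(c,t,[(np.round(d["uv"],1).tolist(),round(d["conf"],2)) for d in r[:6]])
        except Exception as e:print(t,e)
E
```

```text
pics
{'clock': 0.0, 'joint_positions': [-1.345, 0.32, 1.566, 0.0, 1.257, -0.02], 'qvel': [0.001, -0.001, 0.001, -0.001, -0.001, 0.002], 'joint_efforts': [-0.002, -41.553, -23.417, 0.0, 0.008, 0.0], 'tcp_pos': [0.14, -0.558, 0.404], 'ee_rot': [-3.116, -0.385, 0.0], 'wrist_force': [-0.118, -0.577, -0.114], 'ft_torque': [0.013, -0.021, -0.038], 'finger_force': 0.0, 'gripper_width': 0.085}
top [[472.6, 0.0, 322.8], [0.0, 472.6, 201.7], [0.0, 0.0, 1.0]] -0.07056382813340062 [[0.064, -0.978, 0.198, 0.362], [-0.998, -0.064, 0.008, -0.025], [0.005, -0.198, -0.98, 1.16], [0.0, 0.0, 0.0, 1.0]]
top machine [([317.5, 203.5], 0.71)]
top plug0 [([300.1, 216.3], 0.93), ([332.3, 185.7], 0.93), ([438.7, 130.9], 0.87), ([383.8, 180.8], 0.81), ([349.0, 284.4], 0.58), ([385.5, 232.0], 0.56)]
top puller_grip [([295.9, 260.5], 0.96), ([297.6, 266.1], 0.28)]
top puller_tip []
top stand [([299.1, 267.2], 0.87)]
top tray [([202.9, 228.6], 0.64)]
handle it knows: glue, handle_grip, hasp_hinge, hasp_tab, machine, plug, puller_grip, puller_tip, spool, stand, tray
top handle_grip [([455.2, 210.8], 0.71)]
top has
[... 359 characters left out ...]
, 0.665], [0.0, 0.0, 0.0, 1.0]]
scene machine [([332.9, 225.0], 0.86)]
scene plug0 [([245.8, 238.0], 0.88), ([244.4, 369.2], 0.85), ([321.7, 240.2], 0.84), ([273.2, 276.8], 0.7), ([255.7, 190.8], 0.69), ([338.1, 206.5], 0.62)]
scene puller_grip [([311.2, 149.5], 0.58)]
scene puller_tip []
scene stand [([308.1, 178.5], 0.56)]
scene tray [([406.6, 167.8], 0.76)]
handle it knows: glue, handle_grip, hasp_hinge, hasp_tab, machine, plug, puller_grip, puller_tip, spool, stand, tray
scene handle_grip [([181.4, 241.8], 0.58)]
scene hasp_tab [([180.1, 218.7], 0.68)]
scene hasp_hinge [([154.1, 231.2], 0.55)]
scene glue [([341.8, 295.3], 0.88), ([179.6, 218.9], 0.2)]
scene spool [([430.3, 261.5], 0.93)]
```

View pics/top0.png

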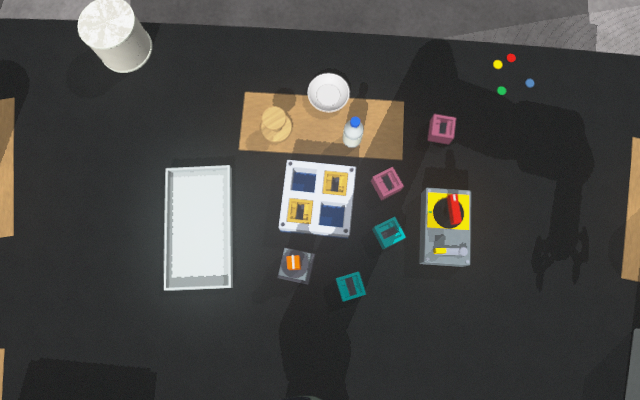

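View pics/scene0.png

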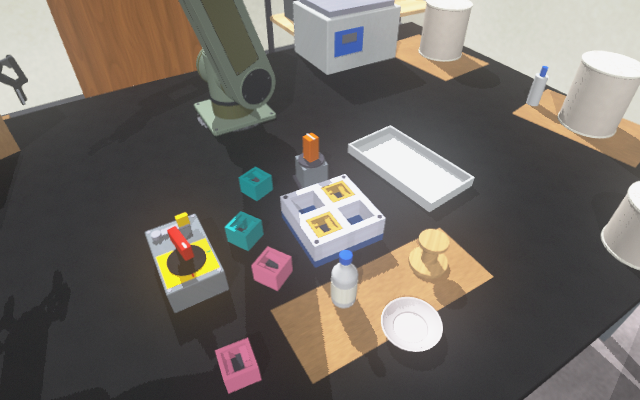

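The top view shows the machine at (317,200) with brass plugs at about (336,183) and (300,212). The other two bores are empty. The puller stands at (295,262), the tray at (198,228), the isolator handle at (455,210) and the hasp tab at (440,250). The pink and turquoise plugs are decoys.

```bash
cat > h.py <<'E'
from plant import manip
import cv2,numpy as np
from scipy.spatial.transform import Rotation as R
def ray(c,uv,cal=None):
    k=cal or manip.get_calibration(c)
    p=cv2.undistortPoints(np.array([[uv]],float),np.array(k["K"]),np.array([k["k1"],0,0,0,0.]))[0,0]
    P=np.array(k["pose"]);return P[:3,3],P[:3,:3]@np.array([p[0],p[1],1])
def onz(c,uv,z,cal=None):
    o,d=ray(c,uv,cal);return o+d*(z-o[2])/d[2]
def px(c,p,cal=None):
    k=cal or manip.get_calibration(c);P=np.array(k["pose"]);q=P[:3,:3].T@(np.array(p)-P[:3,3])
    return cv2.projectPoints(q[None],np.zeros(3),np.zeros(3),np.array(k["K"]),np.array([k["k1"],0,0,0,0.]))[0][0,0]
def tri(uv1,uv2,c1="top",c2="scene"):
    o1,d1=ray(c1,uv1);o2,d2=ray(c2,uv2)
    s=np.linalg.lstsq(np.c_[d1,-d2],o2-o1,rcond=None)[0];a=o1+d1*s[0];b=o2+d2*s[1]
    return (a+b)/2,np.linalg.norm(a-b)
def yawy():  # world angle of tool y
    o=manip.get_obs();M=R.from_rotvec(o["ee_rot"]).as_matrix();return np.degrees(np.arctan2(M[1,1],M[0,1]))
def goto(p,yaw=None):
    """units needed so that the grasp point is at p, tool y at world angle yaw (deg, mod 180)"""
    o=manip.get_obs();M=R.from_rotvec(o["ee_rot"]).as_matrix()
    d=M.T@(np.array(p)-o["tcp_pos"])-[0,0,.155]
    r=0 if yaw is None else -((yaw-yawy()+90)%180-90)
    print("grasp now",np.round(np.array(o["tcp_pos"])+M[:,2]*.155,4),"yaw",round(yawy(),1),"j6",round(o["joint_positions"][5],2),"-> units",np.round(d/.03,2),"roll",round(r/5,2),"alt",round((r-np.sign(r)*180)/5,2))
def pp(c,t,z=None):
    for d in manip.pinpoint(c,t)[:5]:
        print(c,t,np.round(d["uv"],1),round(d["conf"],2),None if z is None else np.round(onz(c,d["uv"],z),3))
E
python3 - <<'E'
from h import *
for t,a,b in [("handle_grip",(455.2,210.8),(181.4,241.8)),("hasp_tab",(442,252.4),(180.1,218.7)),("hinge",(465.3,251.9),(154.1,231.2)),("grip",(295.9,260.5),(311.2,149.5)),("stand",(299.1,267.2),(308.1,178.5)),("tray",(202.9,228.6),(406.6,167.8)),("machine",(317.5,203.5),(332.9,225)),("glue",(352,138.6),(341.8,295.3)),("spool",(275.7,128.5),(430.3,261.5))]:
    p,e=tri(a,b);print(t,np.round(p,3),round(e,4))
for n,z in [("machine",0.066),("tray",.028),("stand",.07)]:
    manip.camera("top");m=manip.cut_out("top",n)[0]["pixels"].astype(np.uint8)
    c=max(cv2.findContours(m,0,2)[0],key=cv2.contourArea);b=cv2.boxPoints(cv2.minAreaRect(c))
    q=[onz("top",u,z)[:2] for u in b];print(n,np.round(q,3).tolist(),[round(np.degrees(np.arctan2(*(q[(i+1)%4]-q[i])[::-1])),1) for i in range(4)])
o=manip.get_obs();M=np.eye(4);M[:3,:3]=R.from_rotvec(o["ee_rot"]).as_matrix();M[:3,3]=o["tcp_pos"]
print(np.round(np.linalg.inv(M)@manip.get_calibration("wrist")["pose"],3))
im=manip.camera("top");cv2.imwrite("pics/c1.png",np.hstack([cv2.resize(im[150:300,270:370],None,fx=4,fy=4,interpolation=2),cv2.resize(im[180:280,410:480],None,fx=5.7,fy=6,interpolation=2)])[:,:,::-1])
goto(tri((455.2,210.8),(181.4,241.8))[0])
E
```

```text
handle_grip [ 0.573 -0.314  0.112] 0.0068
hasp_tab [ 0.48  -0.295  0.082] 0.003
hinge [ 0.485 -0.35   0.079] 0.0024
grip [0.439 0.037 0.108] 0.0042
stand [0.43  0.032 0.015] 0.002
tray [0.511 0.281 0.004] 0.0089
machine [0.592 0.002 0.007] 0.0088
glue [ 0.763 -0.079  0.01 ] 0.0004
spool [0.783 0.122 0.004] 0.0076
machine [[0.505, 0.087], [0.685, 0.082], [0.677, -0.09], [0.497, -0.08]] [np.float64(-1.5), np.float64(-92.8), np.float64(176.8), np.float64(87.4)]
tray [[0.658, 0.387], [0.669, 0.214], [0.367, 0.183], [0.355, 0.348]] [np.float64(-86.4), np.float64(-174.2), np.float64(94.1), np.float64(7.4)]
stand [[0.399, 0.077], [0.47, 0.068], [0.459, -0.003], [0.389, 0.007]] [np.float64(-7.6), np.float64(-98.3), np.float64(171.8), np.float64(81.8)]
[[ 0.    -0.963 -0.271  0.068]
 [ 1.     0.     0.     0.001]
 [-0.    -0.271  0.963  0.031]
 [ 0.     0.     0.     1.   ]]
grasp now [ 0.1399 -0.5577  0.2497] yaw -75.9 j6 -0.02 -> units [15.99 -4.37  4.59] roll 0.0 alt 0.0
```

View pics/c1.png

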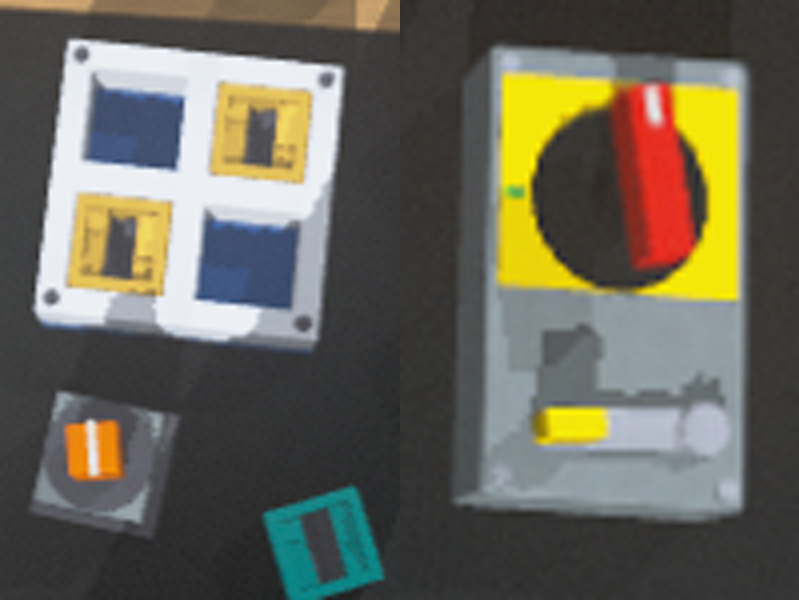

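The crop shows plug slots running roughly along the machine's x. The handle bar is at about 10° yaw and the hasp tab is on the +y side of its hinge. Next I move to hover over the handle.

```bash
python3 -m creep '[[[4,-1.1,0.5,0,0],[8,-2.2,1,0,0],[12,-3.3,1.5,0,0],[16,-4.4,2,0,0],[16,-4.4,2,0,0],[16,-4.4,2,0,0],[16,-4.4,2,0,0],[16,-4.4,2,0,0],[16,-4.4,2,0,0],[16,-4.4,2,0,0],[16,-4.4,2,0,0],[16,-4.4,2,0,0],[16,-4.4,2,0,0],[16,-4.4,2,0,0],[16,-4.4,2,0,0],[16,-4.4,2,0,0]]]'
python3 - <<'E'
from h import *
im=manip.camera("wrist");cv2.imwrite("pics/w1.png",im[:,:,::-1])
pp("wrist","handle_grip",.11);pp("wrist","hasp_tab",.08);pp("wrist","hasp_hinge",.08)
m=((im[:,:,0]>140)&(im[:,:,1]<60)).astype(np.uint8)
c=max(cv2.findContours(m,0,2)[0],key=cv2.contourArea);b=cv2.boxPoints(cv2.minAreaRect(c));q=[onz("wrist",u,.125)[:2] for u in b];print(np.round(q,3).tolist(),np.mean(q,0),[round(np.degrees(np.arctan2(*(q[(i+1)%4]-q[i])[::-1])),1) for i in range(4)])
goto((.573,-.314,.108),-78)
E
```

```text
clock: 2.88
tcp_pos: [0.5724, -0.3137, 0.3449]
ee_rot: [3.118, 0.383, -0.001]
wrist_force: [0.2, 0.5, -0.2]
gripper_width: 0.0849
finger_force: 0.0
wrist hasp_tab [277.4 283.8] 0.89 [ 0.484 -0.292  0.08 ]
wrist hasp_hinge [333.2 294.2] 0.72 [ 0.486 -0.347  0.08 ]
wrist hasp_hinge [ 12.4 222.8] 0.29 [ 0.487 -0.046  0.08 ]
[[0.611, -0.299], [0.618, -0.315], [0.61, -0.318], [0.603, -0.302]] [ 0.61038391 -0.30836311] [np.float64(-66.9), np.float64(-156.0), np.float64(113.2), np.float64(22.6)]
grasp now [ 0.5724 -0.3139  0.1903] yaw -76.0 j6 0.81 -> units [0.02 0.01 2.74] roll 0.4 alt -35.6
```

View pics/w1.png

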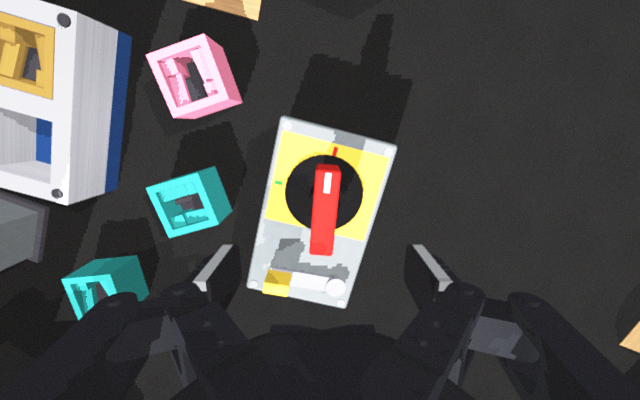

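The wrist picture shows the handle's top face running from (327,165) to about (322,235), lined up with the tool's x axis. The hasp is at the bottom, with its tab at (277,284).

```bash
python3 - <<'E'
from h import *
print([np.round(onz("wrist",u,z),4) for u,z in [((325,192),.062),((327,166),.125),((321,233),.125),((322,250),.1),((335,152),.061)]])
E
```

```text
[array([ 0.5793, -0.3157,  0.062 ]), array([ 0.6124, -0.3081,  0.125 ]), array([ 0.5634, -0.316 ,  0.125 ]), array([ 0.5385, -0.323 ,  0.1   ]), array([ 0.6176, -0.3155,  0.061 ])]
```

```bash
python3 -m creep '[[[0.17,0.09,1,0.4,0.3],[0.17,0.09,2,0.4,0.3],[0.17,0.09,2.7,0.4,0.3],[0.17,0.09,2.7,0.4,0.3],[0.17,0.09,2.7,0.4,1],[0.17,0.09,2.7,0.4,1],[0.17,0.09,2.7,0.4,1],[0.17,0.09,2.7,0.4,1],[0.17,0.09,2.7,0.4,1],[0.17,0.09,2.7,0.4,1]]]' 40
python3 -m creep '[[[0,0,0,-1,1],[0,0,0,-2,1],[0,0,0,-3.2,1],[0,0,0,-4.4,1],[0,0,0,-5.6,1],[0,0,0,-6.8,1],[0,0,0,-8,1],[0,0,0,-9.2,1],[0,0,0,-10.4,1],[0,0,0,-11.6,1],[0,0,0,-12.8,1],[0,0,0,-14,1],[0,0,0,-14.6,1],[0,0,0,-15,1],[0,0,0,-15,1],[0,0,0,-15,1]]]'
python3 -c "
from h import *
o=manip.get_obs();print(o['ft_torque'],yawy())"
```

```text
clock: 3.92
tcp_pos: [0.5792, -0.3136, 0.2663]
ee_rot: [-3.124, -0.33, -0.004]
wrist_force: [-2.0, 5.4, 6.4]
gripper_width: 0.0223
finger_force: 38.9
clock: 5.25
tcp_pos: [0.578, -0.3125, 0.2662]
ee_rot: [-2.274, -2.161, -0.001]
wrist_force: [-5.5, 8.8, 9.9]
gripper_width: 0.022
finger_force: 39.6
[ 1.43579941  1.05340338 -0.04438182] -2.93086510009147
```

```bash
python3 -m creep '[[[0,0,0,-0.5,1],[0,0,0,-1,1],[0,0,0,-1.5,1],[0,0,0,-2,1],[0,0,0,-2,1],[0,0,0,-2,1]]]'
python3 -c "
from h import *
o=manip.get_obs();print(o['ft_torque'],yawy())"
python3 -m creep '[[[0,0,0,-0.5,1],[0,0,0,-1,1],[0,0,0,-1.5,1],[0,0,0,-2,1],[0,0,0,-2,1],[0,0,0,-2,1]]]'
python3 -c "
from h import *
o=manip.get_obs();print(o['ft_torque'],yawy())"
```

```text
clock: 5.75
tcp_pos: [0.5778, -0.3126, 0.2661]
ee_rot: [-2.079, -2.349, -0.002]
wrist_force: [-7.1, 8.2, 10.0]
gripper_width: 0.0217
finger_force: 39.6
[ 1.44922564  1.23289186 -0.55218304] 6.9673996534382185
clock: 6.25
tcp_pos: [0.5776, -0.3141, 0.2662]
ee_rot: [-1.875, -2.518, -0.002]
wrist_force: [-8.9, 8.9, 9.0]
gripper_width: 0.0219
finger_force: 93.4
[ 1.03927183  1.41844033 -2.19075855] 16.634874509997008
```

```bash
python3 -m creep '[[[0,0,0,0.8,1],[0,0,0,0.8,0.2],[0,0,0,0.8,0.2],[0,0,0,0.8,0.2],[0,0,-1,0.8,0],[0,0,-2,0.8,0],[0,0,-3,0.8,0],[0,0,-4,0.8,0],[0,0,-4,0.8,0],[0,0,-4,0.8,0]]]' 25
python3 - <<'E'
from h import *
im=manip.camera("wrist");cv2.imwrite("pics/w2.png",im[:,:,::-1])
pp("wrist","handle_grip",.11);pp("wrist","hasp_tab",.08);pp("wrist","hasp_hinge",.08)
goto((.484,-.292,.083),0)
E
```

```text
clock: 7.08
tcp_pos: [0.5794, -0.3145, 0.3863]
ee_rot: [1.949, 2.456, 0.001]
wrist_force: [0.1, -0.3, -0.5]
gripper_width: 0.0855
finger_force: 0.0
wrist handle_grip [320.7 197.7] 0.62 [ 0.576 -0.311  0.11 ]
wrist hasp_tab [232.3 146.6] 0.84 [ 0.482 -0.288  0.08 ]
wrist hasp_hinge [226.5 204.8] 0.91 [ 0.485 -0.348  0.08 ]
grasp now [ 0.5784 -0.314   0.2269] yaw 13.1 j6 -0.74 -> units [ 1.42 -2.89  4.81] roll 2.62 alt -33.38
```

View pics/w2.png

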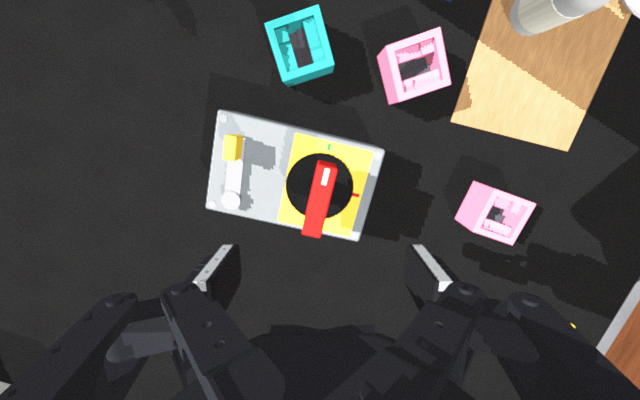

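The handle now lies across the box, pointing at the green tick at (329,147). The hasp tab is at (232,147) and its hinge at (230,200).

```bash
python3 -m creep '[[[0.7,-1.4,0,1,0.65],[1.4,-2.8,0,2.2,0.65],[1.4,-2.9,1,2.2,0.65],[1.4,-2.9,2.2,2.2,0.65],[1.4,-2.9,3.4,2.2,0.65],[1.4,-2.9,3.4,2.2,0.65],[1.4,-2.9,3.4,2.2,0.65],[1.4,-2.9,3.4,2.2,0.65]]]' 25
python3 - <<'E'
from h import *
im=manip.camera("wrist");cv2.imwrite("pics/w3.png",im[:,:,::-1])
pp("wrist","hasp_tab",.08);pp("wrist","hasp_hinge",.08)
goto((.483,-.290,.086),2)
E
```

```text
clock: 7.95
tcp_pos: [0.4855, -0.2935, 0.2827]
ee_rot: [2.179, 2.261, 0.0]
wrist_force: [0.2, -0.7, 0.7]
gripper_width: 0.0296
finger_force: 0.0
wrist hasp_tab [318.7 224.8] 0.95 [ 0.484 -0.291  0.08 ]
wrist hasp_hinge [317.1 301.8] 0.57 [ 0.485 -0.351  0.08 ]
grasp now [ 0.4861 -0.2938  0.1287] yaw 2.1 j6 -0.6 -> units [ 0.13 -0.1   1.42] roll 0.02 alt -35.98
```

```bash
python3 -m creep '[[[0.1,-0.08,0.5,0,0.65],[0.1,-0.08,1,0,0.65],[0.1,-0.08,1.4,0,0.65],[0.1,-0.08,1.4,0,0.65],[0.1,-0.08,1.4,0,1],[0.1,-0.08,1.4,0,1],[0.1,-0.08,1.4,0,1],[0.1,-0.08,1.4,0,1]]]' 25
python3 -m creep '[[[-0.01,-0.2,0,-1.2,1],[-0.04,-0.4,0,-2.4,1],[-0.09,-0.6,0,-3.6,1],[-0.17,-0.79,0,-4.8,1],[-0.26,-0.97,0,-6,1],[-0.37,-1.14,0,-7.2,1],[-0.5,-1.3,0,-8.4,1],[-0.64,-1.44,0,-9.6,1],[-0.8,-1.57,0,-10.8,1],[-0.97,-1.68,0,-12,1],[-1.15,-1.77,0,-13.2,1],[-1.34,-1.85,0,-14.4,1],[-1.54,-1.9,0,-15.6,1],[-1.74,-1.93,0,-16.8,1],[-1.85,-1.94,0,-17.4,1],[-1.95,-1.94,0,-17.8,1],[-1.95,-1.94,0,-17.8,1],[-1.95,-1.94,0,-17.8,1]]]'
python3 -c "
from h import *
o=manip.get_obs();print(o['ft_torque'],yawy(),o['joint_positions'][5])"
```

```text
clock: 8.77
tcp_pos: [0.4833, -0.2903, 0.241]
ee_rot: [2.178, 2.259, 0.002]
wrist_force: [4.2, 2.0, 0.8]
gripper_width: 0.0115
finger_force: 24.4
clock: 10.27
tcp_pos: [0.4284, -0.3469, 0.241]
ee_rot: [-0.015, 3.135, 0.017]
wrist_force: [13.2, 21.7, 5.8]
gripper_width: 0.0114
finger_force: 56.9
[ 3.27953184 -2.13272741 -1.16887722] 90.53587388756411 -2.295797802863955
```

```bash
python3 -m creep '[[[-1.6,-0.0,0,0,0.3],[0,0,0,0,0.3]]]' >/dev/null 2>&1 & echo skip; kill %1; python3 -c "
from h import *
print(manip.get_obs()['tcp_pos'],manip.get_obs()['clock'])"
```

```text
skip
[ 0.42836221 -0.34691246  0.24096825] 10.2667
```

That command was a slip: I killed it before it ran, and the clock has not moved. Next I open the fingers, rise and go over the puller.

```bash
python3 -m creep '[[[0,0,0,0,0.6],[0,0,0,0,0.5],[0,0,0,0,0.5],[0,0,-1,0,0.4],[0,0,-2.4,0,0],[0,0,-3.6,0,0],[-0.1,1,-4.5,0,0],[-0.2,2.4,-4.5,0,0],[-0.3,12.7,-4.5,0,0],[-0.3,12.7,-4.5,0,0],[-0.3,12.7,-4.5,0,0],[-0.3,12.7,-4.5,0,0],[-0.3,12.7,-4.5,0,0],[-0.3,12.7,-4.5,0,0],[-0.3,12.7,-4.5,0,0],[-0.3,12.7,-4.5,0,0],[-0.3,12.7,-4.5,0,0],[-0.3,12.7,-4.5,0,0],[-0.3,12.7,-4.5,0,0]]]'
python3 - <<'E'
from h import *
im=manip.camera("wrist");cv2.imwrite("pics/w4.png",im[:,:,::-1])
pp("wrist","puller_grip",.11);pp("wrist","stand",.0)
m=((im[:,:,0]>150)&(im[:,:,1]>50)&(im[:,:,1]<150)&(im[:,:,2]<60)).astype(np.uint8)
manip.camera("top");pp("top","hasp_tab",.08);pp("top","puller_grip",.11);pp("scene","tray")
goto((.437,.035,.11))
E
```

```text
clock: 11.85
tcp_pos: [0.428, 0.0296, 0.3748]
ee_rot: [-0.029, 3.141, -0.002]
wrist_force: [0.4, -0.1, -1.1]
gripper_width: 0.0852
finger_force: 0.0
wrist puller_grip [331.3 209.6] 0.95 [0.433 0.037 0.11 ]
top hasp_tab [462.7 280.2] 0.84 [ 0.419 -0.345  0.08 ]
scene tray [406.6 167.8] 0.76 None
grasp now [0.428  0.0297 0.2197] yaw 91.0 j6 -1.55 -> units [-0.3   0.17  3.66] roll 0.0 alt 0.0
```

View pics/w4.png

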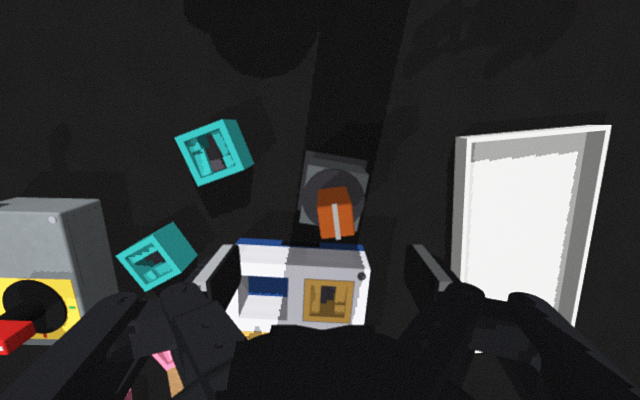

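The tab is out, at about (.42,-.345). The puller's grip top face is around (336,222), with its white line running from (334,205) to (338,240).

```bash
python3 - <<'E'
from h import *
a,b=[onz("wrist",u,.138) for u in ((334,206),(338.5,239))];print(a,b,np.degrees(np.arctan2(*(a-b)[1::-1])))
im=manip.camera("wrist");c=im[175:255,280:390];cv2.imwrite("pics/w5.png",cv2.resize(c,None,fx=7,fy=7,interpolation=2)[:,:,::-1])
E
```

```text
[0.42102613 0.03810255 0.138     ] [0.44867601 0.04253773 0.138     ] -170.88709972295356
```

View pics/w5.png

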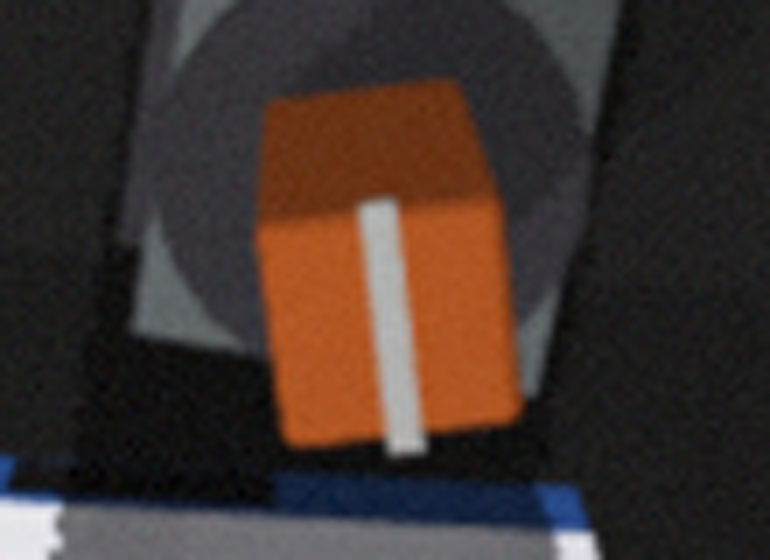

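```bash
python3 -m creep '[[[-0.2,0.28,0.5,-1.3,0],[-0.2,0.28,1.5,-1.3,0],[-0.2,0.28,2.6,-1.3,0],[-0.2,0.28,3.6,-1.3,0],[-0.2,0.28,3.65,-1.3,0],[-0.2,0.28,3.65,-1.3,0.6],[-0.2,0.28,3.65,-1.3,1],[-0.2,0.28,3.65,-1.3,1],[-0.2,0.28,3.65,-1.3,1],[-0.2,0.28,3.65,-1.3,1],[-0.2,0.28,3.65,-1.3,1],[-0.2,0.28,3.65,-1.3,1]]]' 80
python3 - <<'E'
from h import *
goto((.434,.038,.11),97.5)
o=manip.get_obs();print(o["ft_torque"])
E
```

```text
clock: 13.25
tcp_pos: [0.4344, 0.039, 0.2668]
ee_rot: [-0.207, 3.131, 0.0]
wrist_force: [-0.3, 0.6, 4.9]
gripper_width: 0.027
finger_force: 79.4
grasp now [0.435  0.039  0.1118] yaw 97.6 j6 -1.64 -> units [ 0.04 -0.03  0.06] roll 0.02 alt -35.98
[0.04069924 0.07396329 0.00265706]
```

```bash
python3 -m creep '[[[0,0,-1,0,1],[0,0,-2,0,1],[0,0,-3,0,1],[0,0,-3.5,0,1],[0,0,-3.5,0,1],[0,0,-3.5,0,1]]]'
python3 - <<'E'
from h import *
q=[onz("top",u,.066)[:2] for u in [(290.25,163.25),(351.75,169.75),(345.75,230.75),(282.75,224.5)]]
print(np.round(q,4).tolist(),np.mean(q,0),[round(np.degrees(np.arctan2(*(q[(i+1)%4]-q[i])[::-1])),1) for i in range(4)])
a=cv2.imread("pics/top0.png");hsv=cv2.cvtColor(a,cv2.COLOR_BGR2HSV)
m=cv2.inRange(hsv,(15,120,60),(32,255,255));m[:, :270]=0;m[:,370:]=0;m[:160]=0
m=cv2.morphologyEx(m,cv2.MORPH_CLOSE,np.ones((9,9)))
for c in cv2.findContours(m,0,2)[0]:
    if cv2.contourArea(c)>100:
        r=cv2.minAreaRect(c);b=[onz("top",u,.066)[:2] for u in cv2.boxPoints(r)];print(r,np.round(onz("top",r[0],.066),4),np.round([np.linalg.norm(b[i]-b[i-1]) for i in (0,1)],4),np.degrees(np.arctan2(*(b[1]-b[0])[::-1])))
goto((.5,0,.2))
E
```

```text
clock: 13.75
tcp_pos: [0.4335, 0.0389, 0.3706]
ee_rot: [-0.208, 3.133, -0.0]
wrist_force: [-0.7, -0.9, -2.1]
gripper_width: 0.0271
finger_force: 79.8
[[0.6722, 0.0684], [0.6657, -0.0799], [0.5177, -0.0735], [0.5229, 0.0743]] [ 0.59462743 -0.00267106] [np.float64(-92.5), np.float64(177.6), np.float64(88.0), np.float64(-2.3)]
((292.8360900878906, 262.1967468261719), (13.037147521972656, 11.407503128051758), 84.80557250976562) [0.4368 0.0441 0.066 ] [0.03   0.0263] -81.04089349831213
((299.4756164550781, 210.71951293945312), (23.190622329711914, 22.748897552490234), 6.340191841125488) [0.5581 0.0377 0.066 ] [0.0544 0.0544] -1.7346980035876196
((334.86138916015625, 182.88613891601562), (22.78635025024414, 21.890817642211914), 5.710593223571777) [ 0.6307 -0.0414  0.066 ] [0.054  0.0537] -1.883501484739412
grasp now [0.4337 0.0389 0.2156] yaw 97.6 j6 -1.64 -> units [-2.02 -1.58  0.52] roll 0.0 alt 0.0
```

Machine yaw is about −2.3°, and the bore centres agree with the brass patches to 1 mm. Plug A is at (.558,.0375) and plug B at (.631,-.0415). I move to hover over plug A.

```bash
python3 -m creep '[[[-1,-0.15,0,0.5,1],[-2,-0.3,0,1,1],[-3,-0.4,0.3,1.5,1],[-4.1,-0.59,0.6,2,1],[-4.1,-0.59,1,2,1],[-4.1,-0.59,1.05,2,1],[-4.1,-0.59,1.05,2,1],[-4.1,-0.59,1.05,2,1]]]'
python3 - <<'E'
from h import *
im=manip.camera("wrist");cv2.imwrite("pics/w6.png",cv2.resize(im[120:320,210:430],None,fx=3,fy=3,interpolation=2)[:,:,::-1])
goto((.558,.0375,.144),87.7)
o=manip.get_obs();M=R.from_rotvec(o["ee_rot"]).as_matrix();tip=o["tcp_pos"]+M[:,2]*.2568;print("tip",tip,px("wrist",tip)); pp("wrist","puller_tip",tip[2])
for x,y in [(.021,.009),(.021,-.009),(-.021,-.009),(-.021,.009),(0,0)]:
    t=np.radians(-2.3);print(np.round(px("wrist",(.558+x*np.cos(t)-y*np.sin(t),.0375+x*np.sin(t)+y*np.cos(t),.066)),1))
E
```

```text
clock: 14.42
tcp_pos: [0.5571, 0.0376, 0.3377]
ee_rot: [-0.066, -3.138, 0.0]
wrist_force: [0.2, -0.1, -1.5]
gripper_width: 0.0273
finger_force: 79.8
grasp now [0.5571 0.0376 0.1836] yaw 87.6 j6 -1.48 -> units [-0.03 -0.    1.32] roll -0.02 alt 35.98
tip [0.55694104 0.03757812 0.08175928] [322.93769693 206.84761589]
[332.5 224. ]
[313.2 224. ]
[312.7 179.7]
[332.9 179.7]
[322.8 202.3]
```

View pics/w6.png

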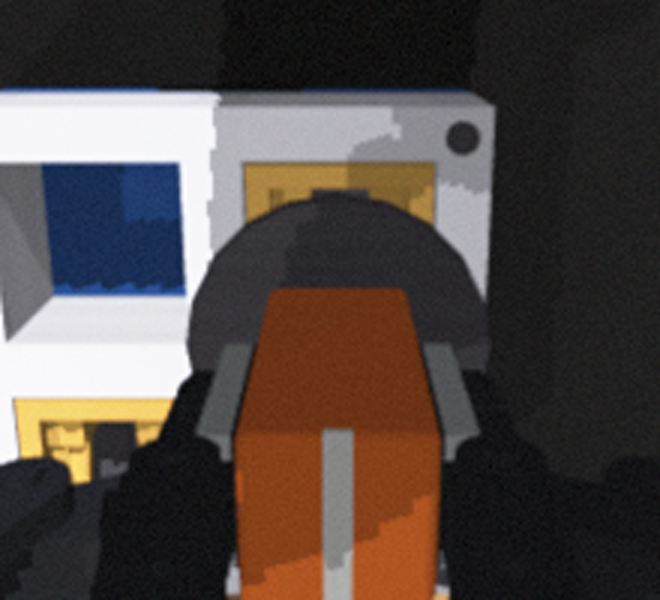

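The plug's edge at image row 174 and the slot at columns 314–333 line up with the predicted axis, with x about 2 mm farther on. Descending into the slot.

```bash
python3 -m creep '[[[-0.06,0,0.3,0,1],[-0.06,0,0.5,0,1],[-0.06,0,0.7,0,1],[-0.06,0,0.8,0,1],[-0.06,0,0.8,0,1]]]'
python3 -m creep '[[[0,0,0.1,0,1],[0,0,0.2,0,1],[0,0,0.3,0,1],[0,0,0.4,0,1],[0,0,0.5,0,1],[0,0,0.5,0,1]]]'
python3 -c "
from h import *
o=manip.get_obs();print(o['ft_torque']);goto((.559,.0375,.1438),87.7)"
```

```text
clock: 14.93
tcp_pos: [0.5595, 0.0375, 0.3136]
ee_rot: [-0.066, -3.139, 0.0]
wrist_force: [-0.3, -0.7, -2.1]
gripper_width: 0.0271
finger_force: 79.7
clock: 15.43
tcp_pos: [0.5597, 0.0375, 0.299]
ee_rot: [-0.066, -3.14, 0.0]
wrist_force: [1.3, 0.2, -1.9]
gripper_width: 0.0269
finger_force: 79.7
[-0.00654858 -0.02283179 -0.02473891]
grasp now [0.5595 0.0375 0.144 ] yaw 87.6 j6 -1.48 -> units [0.02 0.   0.01] roll -0.02 alt 35.98
```

```bash
python3 -m creep '[[[0,0,0,1.2,1],[0,0,0,2.4,1],[0,0,0,3.6,1],[0,0,0,4.8,1],[0,0,0,6,1],[0,0,0,7.2,1],[0,0,0.01,8.4,1],[0,0,0.01,9.6,1],[0,0,0.02,10.8,1],[0,0,0.02,12,1],[0,0,0.02,13.2,1],[0,0,0.03,14.4,1],[0,0,0.03,15.6,1],[0,0,0.03,16.8,1],[0,0,0.03,17.2,1],[0,0,0.03,17.2,1],[0,0,0.03,17.2,1]]]'
python3 -c "
from h import *
o=manip.get_obs();print(o['ft_torque'],o['joint_positions'][5]);goto((.559,.0375,.1438),1.7)"
```

```text
clock: 16.85
tcp_pos: [0.5599, 0.0375, 0.2988]
ee_rot: [2.189, 2.253, 0.0]
wrist_force: [0.2, 0.7, -1.8]
gripper_width: 0.0268
finger_force: 79.7
[ 0.01160622  0.03672976 -0.00854106] 0.017714022847364612
grasp now [0.5599 0.0375 0.1438] yaw 1.6 j6 0.02 -> units [ 0.   -0.03  0.  ] roll -0.01 alt 35.99
```

```bash
python3 -m creep '[[[0,0,-0.1,0,1],[0,0,-0.2,0,1],[0,0,-0.3,0,1],[0,0,-0.4,0,1],[0,0,-0.5,0,1],[0,0,-0.5,0,1]]]'
python3 -m creep '[[[0,0,-0.2,0,1],[0,0,-0.4,0,1],[0,0,-0.6,0,1],[0,0,-0.8,0,1],[0,0,-1.0,0,1],[0,0,-1.3,0,1],[0,0,-1.6,0,1],[0,0,-2,0,1],[0,0,-2.4,0,1],[0,0,-2.4,0,1],[0,0,-2.4,0,1]]]'
python3 - <<'E'
from h import *
o=manip.get_obs();print(o['ft_torque'])
for c in ("top","scene"):
    im=manip.camera(c);cv2.imwrite(f"pics/{c}2.png",im[:,:,::-1])
pp("top","tray",0.0);pp("scene","tray",0.0)
m=manip.cut_out("top","tray")[0]["pixels"].astype(np.uint8)
c=max(cv2.findContours(m,0,2)[0],key=cv2.contourArea);r=cv2.minAreaRect(c);b=cv2.boxPoints(r);q=[onz("top",u,.028)[:2] for u in b];print(np.round(r[0],1),np.round(q,3).tolist(),np.mean(q,0))
E
```

```text
clock: 17.35
tcp_pos: [0.56, 0.0375, 0.3145]
ee_rot: [2.19, 2.251, 0.001]
wrist_force: [-0.4, -0.6, -5.0]
gripper_width: 0.0272
finger_force: 79.5
clock: 18.27
tcp_pos: [0.5599, 0.0375, 0.3868]
ee_rot: [2.189, 2.251, 0.002]
wrist_force: [-0.3, 0.7, -5.6]
gripper_width: 0.0271
finger_force: 79.6
[-0.03221749  0.04599481  0.13600441]
top tray [202.4 226.1] 0.6 [0.515 0.28  0.   ]
scene tray [407.3 167.1] 0.57 [0.507 0.293 0.   ]
[197. 227.] [[0.658, 0.389], [0.669, 0.219], [0.367, 0.188], [0.355, 0.35]] [0.51224805 0.28636044]
```

View pics/scene2.png

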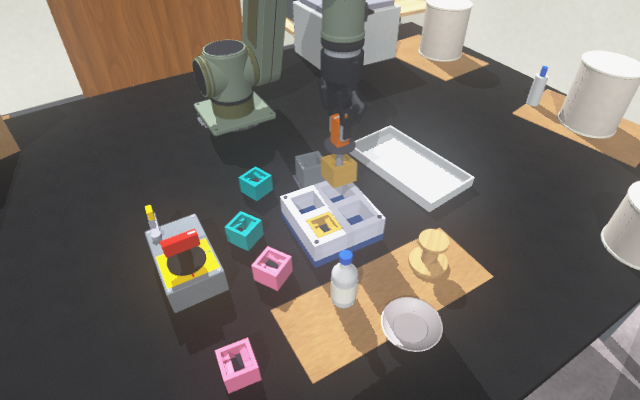

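The scene view shows plug A hanging on the puller at (340,170), the handle off and the hasp swung out over the box edge. The tray has not moved, so I carry plug A over it.

```bash
python3 -m creep '[[[0.4,0.05,0,0,1],[1.2,0.1,0,0,1],[2.2,0.2,0,0,1],[3.2,0.3,0,0,1],[4.2,0.5,0,0,1],[5.2,0.6,0,0,1],[6.2,0.7,0,0,1],[7.2,0.8,0,0,1],[8,0.95,0,0,1],[8.43,0.97,0,0,1],[8.43,0.97,0,0,1],[8.43,0.97,0.7,0,1],[8.43,0.97,1.4,0,1],[8.43,0.97,1.8,0,1],[8.43,0.97,1.8,0,1],[8.43,0.97,1.8,0,1]]]'
python3 - <<'E'
from h import *
im=manip.camera("wrist");cv2.imwrite("pics/w7.png",im[:,:,::-1])
manip.camera("scene");pp("scene","tray",0.0);goto((.582,.291,.12))
E
```

```text
clock: 19.85
tcp_pos: [0.5819, 0.2904, 0.3311]
ee_rot: [-2.191, -2.251, 0.004]
wrist_force: [-0.0, 0.1, -5.9]
gripper_width: 0.027
finger_force: 79.5
scene tray [407.6 165.5] 0.92 [0.502 0.298 0.   ]
grasp now [0.5829 0.2911 0.1784] yaw 1.6 j6 0.42 -> units [-0.   -0.03  1.95] roll 0.0 alt 0.0
```

View pics/w7.png

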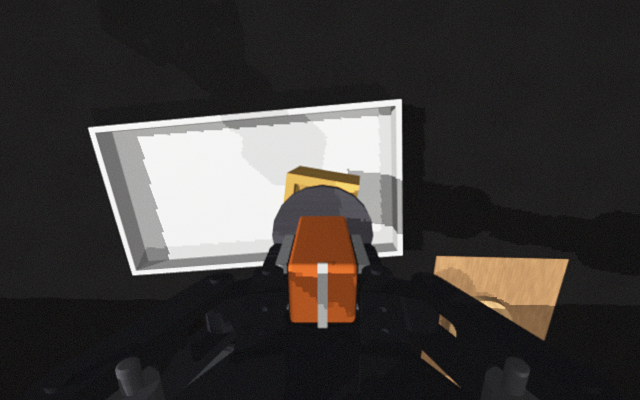

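The wrist view shows the tray's rim corners at about (90,128), (401,101), (402,255) and (135,273), with the plug above it. I check the rim against these.

```bash
python3 - <<'E'
from h import *
q=[onz("wrist",u,.028)[:2] for u in ((90,128),(401,101),(402,255),(135,273))];print(np.round(q,3).tolist(),np.mean(q,0))
E
```

```text
[[0.357, 0.349], [0.655, 0.381], [0.672, 0.223], [0.377, 0.193]] [0.51529248 0.2865533 ]
```

```bash
python3 -m creep '[[[0,0,0.3,0,1],[0,0,0.6,0,1],[0,0,0.9,0,1],[0,0,1.2,0,1],[0,0,1.4,0,1],[0,0,1.5,0,1],[0,0,1.55,0,1],[0,0,1.6,0,1],[0,0,1.6,0,1],[0,0,1.6,0,1]]]'
python3 -c "
from h import *
goto((.582,.291,.13))"
```

```text
clock: 20.83
tcp_pos: [0.5822, 0.2912, 0.2845]
ee_rot: [2.19, 2.252, 0.002]
wrist_force: [-1.1, 0.3, -2.8]
gripper_width: 0.0269
finger_force: 79.9
grasp now [0.5824 0.2913 0.1295] yaw 1.6 j6 0.42 -> units [-0.01 -0.01 -0.02] roll 0.0 alt 0.0
```

```bash
python3 -m creep '[[[0,0,0,-1.2,1],[0,0,0,-2.4,1],[0,0,0,-3.6,1],[0,0,0,-4.8,1],[0,0,0,-6,1],[0,0,0,-7.2,1],[0,0,0,-8.4,1],[0,0,0,-9.6,1],[0,0,0,-10.8,1],[0,0,0,-12,1],[0,0,0,-13.2,1],[0,0,0,-14.4,1],[0,0,0,-15.6,1],[0,0,0,-16.8,1],[0,0,0,-17.2,1],[0,0,0,-17.2,1]]]'
python3 -m creep '[[[0,0,-0.1,0,1],[0,0,-0.2,0,1],[0,0,-0.3,0,1],[0,0,-0.4,0,1],[0,0,-0.5,0,1],[0,0,-0.5,0,1],[0,0,-0.5,0,1]]]'
python3 - <<'E'
from h import *
im=manip.camera("scene");cv2.imwrite("pics/s3.png",cv2.resize(im[90:240,320:500],None,fx=4,fy=4)[:,:,::-1])
manip.camera("wrist");pp("wrist","plug0",.0)
E
```

```text
clock: 22.17
tcp_pos: [0.5821, 0.2912, 0.2845]
ee_rot: [0.066, 3.14, 0.001]
wrist_force: [0.4, 0.9, -1.7]
gripper_width: 0.027
finger_force: 79.9
clock: 22.75
tcp_pos: [0.582, 0.2911, 0.2991]
ee_rot: [0.066, 3.14, 0.0]
wrist_force: [0.0, -0.2, -2.0]
gripper_width: 0.027
finger_force: 79.9
wrist plug0 [321.4 195.4] 0.65 [0.582 0.29  0.   ]
```

View pics/s3.png

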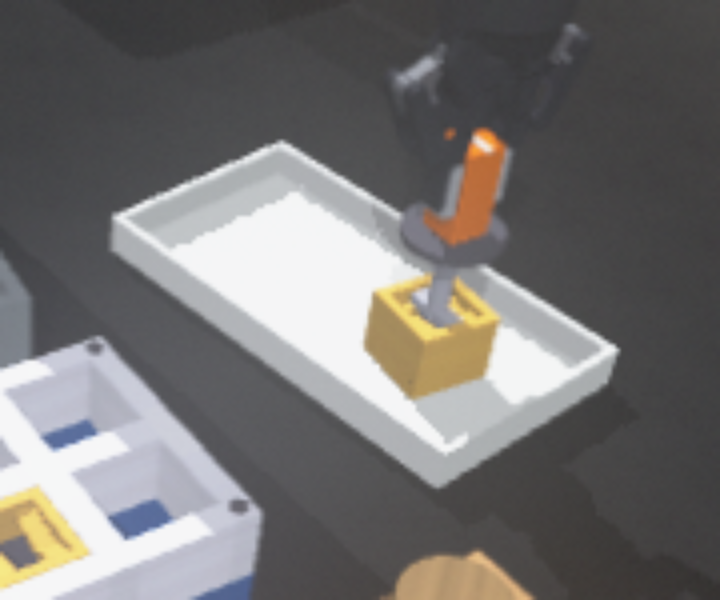

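Plug A stands upright in the tray and the bar is free. Next is plug B.

```bash
python3 -m creep '[[[0,0,-0.4,0,1],[0,0,-1.2,0,1],[0,0,-2.3,0,1],[-0.3,-1,-2.3,0,1],[-0.5,-2.4,-2.3,0,1],[-0.8,-3.8,-2.3,0,1],[-1,-5.1,-2.3,0,1],[-1.3,-6.4,-2.3,0,1],[-1.5,-7.7,-2.3,0,1],[-1.8,-9,-2.3,0,1],[-2,-10,-2.3,0,1],[-2.13,-10.7,-2.3,0,1],[-2.13,-11,-2.3,0,1],[-2.13,-11,-2,0,1],[-2.13,-11,-1.6,0,1],[-2.13,-11,-1.33,0,1],[-2.13,-11,-1.33,0,1],[-2.13,-11,-1.33,0,1]]]'
python3 - <<'E'
from h import *
im=manip.camera("wrist");cv2.imwrite("pics/w8.png",cv2.resize(im[120:320,210:430],None,fx=3,fy=3,interpolation=2)[:,:,::-1])
goto((.632,-.0415,.144),87.7)
t=np.radians(-2.3)
for x,y in [(-.021,-.009),(-.021,.009),(-.028,-.028),(-.028,.028)]:
    print(np.round((px("wrist",(.632+x*np.cos(t)-y*np.sin(t),-.0415+x*np.sin(t)+y*np.cos(t),.066))-[210,120])*3,1))
E
```

```text
clock: 24.4
tcp_pos: [0.6317, -0.04, 0.3378]
ee_rot: [-0.064, -3.139, -0.001]
wrist_force: [0.3, 0.2, -2.9]
gripper_width: 0.0271
finger_force: 80.2
grasp now [ 0.6319 -0.0402  0.1836] yaw 87.7 j6 -1.61 -> units [-0.   -0.04  1.32] roll -0.01 alt 35.99
[303.8 177.9]
[364.5 177.8]
[239.  154.5]
[429.2 154.4]
```

View pics/w8.png

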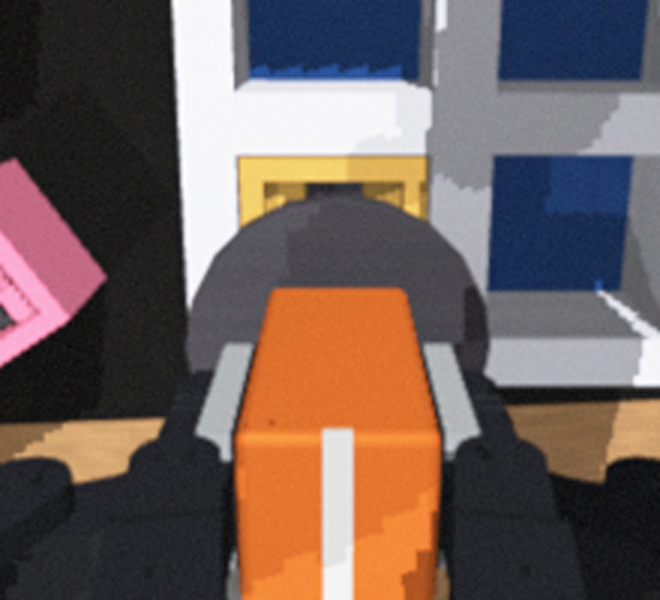

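The plug edge (crop columns 238–428, row 155) matches the prediction. I go down, turn and check.

```bash
python3 -m creep '[[[0,-0.05,0.3,0,1],[0,-0.05,0.5,0,1],[0,-0.05,0.7,0,1],[0,-0.05,0.8,0,1],[0,-0.05,0.9,0,1],[0,-0.05,1,0,1],[0,-0.05,1.1,0,1],[0,-0.05,1.2,0,1],[0,-0.05,1.3,0,1],[0,-0.05,1.3,0,1],[0,-0.05,1.3,0,1]]]'
python3 -c "
from h import *
o=manip.get_obs();print(o['ft_torque']);goto((.632,-.0415,.1438),87.7)"
```

```text
clock: 25.37
tcp_pos: [0.6318, -0.0428, 0.2996]
ee_rot: [-0.066, -3.141, 0.0]
wrist_force: [-0.6, 0.0, -2.0]
gripper_width: 0.0275
finger_force: 80.2
[ 0.00069466  0.04533888 -0.00892596]
grasp now [ 0.6318 -0.0428  0.1446] yaw 87.6 j6 -1.61 -> units [-0.    0.05  0.03] roll -0.02 alt 35.98
```

```bash
python3 -m creep '[[[0,0.03,0.03,1.2,1],[0,0.03,0.03,2.4,1],[0,0.03,0.03,3.6,1],[0,0.03,0.03,4.8,1],[0,0.03,0.03,6,1],[0,0.03,0.03,7.2,1],[0,0.03,0.04,8.4,1],[0,0.03,0.04,9.6,1],[0,0.03,0.04,10.8,1],[0,0.03,0.05,12,1],[0,0.03,0.05,13.2,1],[0,0.03,0.05,14.4,1],[0,0.03,0.05,15.6,1],[0,0.03,0.05,16.8,1],[0,0.03,0.05,17.2,1],[0,0.03,0.05,17.2,1],[0,0.03,0.05,17.2,1]]]'
python3 -m creep '[[[0,0,-0.1,0,1],[0,0,-0.2,0,1],[0,0,-0.3,0,1],[0,0,-0.4,0,1],[0,0,-0.5,0,1],[0,0,-0.5,0,1]]]'
python3 -m creep '[[[0,0,-0.2,0,1],[0,0,-0.4,0,1],[0,0,-0.6,0,1],[0,0,-0.8,0,1],[0,0,-1.0,0,1],[0,0,-1.3,0,1],[0,0,-1.6,0,1],[0,0,-2,0,1],[0,0,-2.4,0,1],[0,0,-2.4,0,1],[0,0,-2.4,0,1]]]'
python3 - <<'E'
from h import *
manip.camera("top");pp("top","tray",0.0);manip.camera("scene");pp("scene","tray",0)
goto((.446,.278,.232))
E
```

```text
clock: 26.78
tcp_pos: [0.6319, -0.0419, 0.2984]
ee_rot: [2.189, 2.253, 0.0]
wrist_force: [-0.3, -0.1, -2.7]
gripper_width: 0.0273
finger_force: 80.1
clock: 27.28
tcp_pos: [0.632, -0.0419, 0.314]
ee_rot: [2.19, 2.251, 0.001]
wrist_force: [0.8, 0.1, -4.9]
gripper_width: 0.027
finger_force: 79.9
clock: 28.2
tcp_pos: [0.6319, -0.0419, 0.3863]
ee_rot: [2.189, 2.251, 0.002]
wrist_force: [0.1, 0.7, -5.1]
gripper_width: 0.027
finger_force: 79.9
top tray [201.1 226.6] 0.92 [0.514 0.283 0.   ]
top tray [337.1 158.3] 0.37 [ 0.712 -0.044  0.   ]
grasp now [ 0.6313 -0.0418  0.2292] yaw 1.6 j6 -0.11 -> units [10.83 -5.88 -0.08] roll 0.0 alt 0.0
```

```bash
python3 -m creep '[[[0.4,-0.2,0,0,1],[1.2,-0.6,0,0,1],[2.2,-1.2,0,0,1],[3.2,-1.7,0,0,1],[4.2,-2.3,0,0,1],[5.2,-2.8,0,0,1],[6.2,-3.4,0,0,1],[7.2,-3.9,0,0,1],[8.2,-4.4,0,0,1],[9.2,-5,0,0,1],[10.2,-5.5,0,0,1],[10.8,-5.9,0,0,1],[10.8,-5.9,0,0,1],[10.8,-5.9,0.7,0,1],[10.8,-5.9,1.4,0,1],[10.8,-5.9,1.8,0,1],[10.8,-5.9,1.8,0,1],[10.8,-5.9,1.8,0,1]]]'
python3 - <<'E'
from h import *
im=manip.camera("wrist");cv2.imwrite("pics/w9.png",im[:,:,::-1])
goto((.446,.278,.129))
E
```

```text
clock: 29.9
tcp_pos: [0.4457, 0.277, 0.3307]
ee_rot: [-2.19, -2.252, 0.003]
wrist_force: [0.4, 0.0, -4.5]
gripper_width: 0.0266
finger_force: 79.9
grasp now [0.4463 0.2772 0.1767] yaw 1.6 j6 0.51 -> units [ 0.03 -0.01  1.59] roll 0.0 alt 0.0
```

View pics/w9.png

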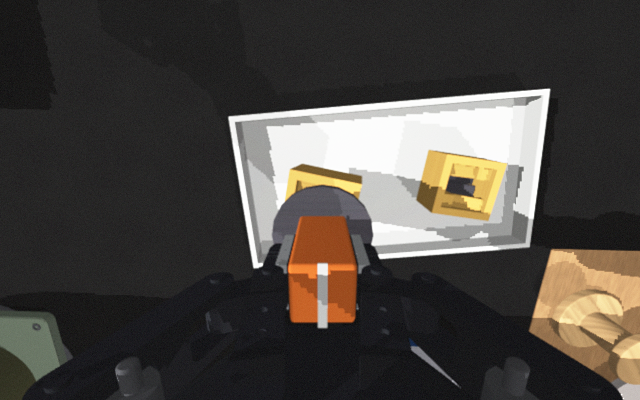

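Plug A stands in the tray at (462,185), and plug B hangs over the left part with clear floor below it. I lower it and unscrew.

```bash
python3 -m creep '[[[0,0,0.3,0,1],[0,0,0.6,0,1],[0,0,0.9,0,1],[0,0,1.2,0,1],[0,0,1.4,0,1],[0,0,1.5,0,1],[0,0,1.55,0,1],[0,0,1.58,0,1],[0,0,1.58,0,1],[0,0,1.58,0,1]]]'
python3 -c "
from h import *
goto((.446,.278,.1295))"
```

```text
clock: 30.78
tcp_pos: [0.4462, 0.2772, 0.2843]
ee_rot: [2.19, 2.252, 0.002]
wrist_force: [0.0, 0.4, -2.9]
gripper_width: 0.0268
finger_force: 80.1
grasp now [0.4464 0.2773 0.1293] yaw 1.6 j6 0.51 -> units [ 0.02 -0.01 -0.01] roll 0.0 alt 0.0
```

```bash
python3 -m creep '[[[0,0,0,-1.2,1],[0,0,0,-2.4,1],[0,0,0,-3.6,1],[0,0,0,-4.8,1],[0,0,0,-6,1],[0,0,0,-7.2,1],[0,0,0,-8.4,1],[0,0,0,-9.6,1],[0,0,0,-10.8,1],[0,0,0,-12,1],[0,0,0,-13.2,1],[0,0,0,-14.4,1],[0,0,0,-15.6,1],[0,0,0,-16.8,1],[0,0,0,-17.2,1],[0,0,0,-17.2,1]]]'
python3 -m creep '[[[0,0,-0.1,0,1],[0,0,-0.2,0,1],[0,0,-0.3,0,1],[0,0,-0.4,0,1],[0,0,-0.5,0,1],[0,0,-0.5,0,1],[0,0,-0.5,0,1]]]'
python3 - <<'E'
from h import *
a=cv2.imread("pics/w4.png")
# stand position from first views
q=[onz("top",u,.07)[:2] for u in [(270+v[0]/4,150+v[1]/4) for v in ((62,392),(167,410),(140,528),(38,505))]];print(np.round(q,4).tolist(),np.mean(q,0))
goto((.4344,.039,.25),97.6)
E
```

```text
clock: 32.12
tcp_pos: [0.4461, 0.2773, 0.2843]
ee_rot: [0.066, 3.14, 0.001]
wrist_force: [-0.4, 0.6, -2.2]
gripper_width: 0.0273
finger_force: 80.4
clock: 32.7
tcp_pos: [0.4461, 0.2771, 0.2991]
ee_rot: [0.066, 3.14, 0.0]
wrist_force: [0.6, 1.0, -1.8]
gripper_width: 0.0273
finger_force: 80.2
[[0.468, 0.0632], [0.4616, 0.002], [0.3935, 0.0128], [0.4027, 0.0718]] [0.4314573  0.03746983]
grasp now [0.4462 0.2771 0.1441] yaw 87.6 j6 -0.99 -> units [ 0.05 -7.95 -3.53] roll -2.0 alt 34.0
```

```bash
python3 -m creep '[[[0,0,-0.5,0,1],[0,0,-1.2,0,1],[0,0,-2,0,1],[0,-0.8,-2,0.5,1],[0,-2,-2,1.2,1],[0,-3.2,-2,1.2,1],[0,-4.4,-2,1.2,1],[0,-5.6,-2,1.2,1],[0.05,-6.6,-2,1.2,1],[0.05,-7.5,-2,1.2,1],[0.05,-7.95,-2,1.2,1],[0.05,-7.95,-2,1.2,1],[0.05,-7.95,-2,1.2,1],[0.05,-7.95,-2,1.2,1]]]'
python3 - <<'E'
from h import *
im=manip.camera("wrist");cv2.imwrite("pics/w10.png",cv2.resize(im[110:310,210:430],None,fx=3,fy=3,interpolation=2)[:,:,::-1])
goto((.434,.039,.1118),81.7)
t=np.radians(-8.3)
for x,y in [(-.031,-.031),(-.031,.031),(-.021,-.021),(-.021,.021)]:
    print(np.round((px("wrist",(.434+x*np.cos(t)-y*np.sin(t),.039+x*np.sin(t)+y*np.cos(t),.07))-[210,110])*3,1))
E
```

```text
clock: 33.87
tcp_pos: [0.4344, 0.0393, 0.3587]
ee_rot: [-0.231, -3.133, -0.001]
wrist_force: [-0.4, 0.1, -2.7]
gripper_width: 0.027
finger_force: 80.4
grasp now [0.4345 0.0396 0.2037] yaw 81.6 j6 -1.36 -> units [ 0.01 -0.02  3.06] roll -0.01 alt 35.99
[237.1 164.6]
[435.8 164.3]
[269.8 196.2]
[403.1 196. ]
```

View pics/w10.png

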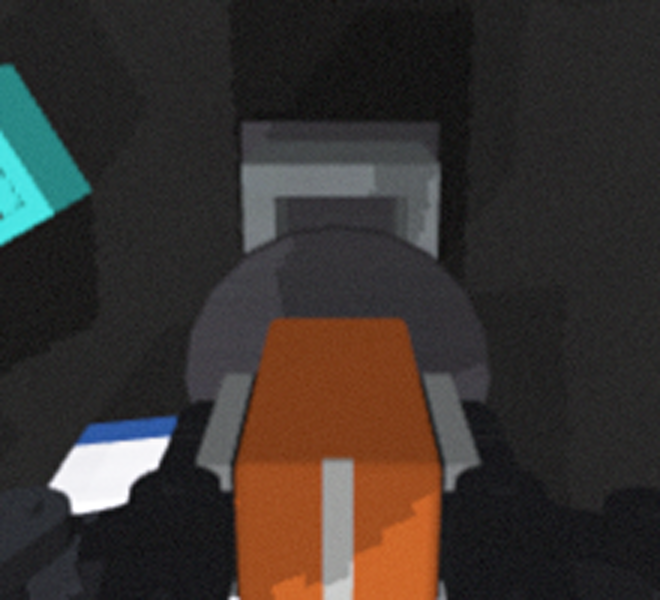

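The stand's rim (crop columns 240–440, row 163) is square to the tool and about 1 mm to the right, so I correct for that and lower.

```bash
python3 -m creep '[[[0,0.03,0.5,0,1],[0,0.03,0.9,0,1],[0,0.03,1.2,0,1],[0,0.03,1.5,0,1],[0,0.03,1.9,0,1],[0,0.03,2.3,0,1],[0,0.03,2.6,0,1],[0,0.03,2.8,0,1],[0,0.03,2.95,0,1],[0,0.03,3.03,0,1],[0,0.03,3.03,0,1]]]'
```

```text
clock: 34.83
tcp_pos: [0.4346, 0.0398, 0.2676]
ee_rot: [-0.23, -3.133, 0.0]
wrist_force: [-0.8, 0.4, -2.2]
gripper_width: 0.0271
finger_force: 80.4
```

```bash
python3 -m creep '[[[0,0,0.03,0,1],[0,0,0.03,0,1],[0,0,0.03,0,0.5],[0,0,0.03,0,0.2],[0,0,0.03,0,0],[0,0,0.03,0,0],[0,0,0.03,0,0],[0,0,0.03,0,0],[0,0,-1,0,0],[0,0,-2,0,0],[0,0,-3.2,0,0],[0,0,-4.5,0,0],[3,-2,-5,0,0],[4,-3,-5,0,0],[4,-4,-5,0,0],[4,-4,-5,0,0],[4,-4,-5,0,0]]]'
python3 - <<'E'
from h import *
for c in ("top","scene"):
    im=manip.camera(c)
    cv2.imwrite(f"pics/{c}4.png",im[:,:,::-1]);pp(c,"puller_grip",.11);pp(c,"tray",0);pp(c,"plug0",.005)
E
```

```text
clock: 36.25
tcp_pos: [0.2941, -0.0634, 0.4181]
ee_rot: [-0.237, -3.132, 0.004]
wrist_force: [-0.2, 0.2, -0.1]
gripper_width: 0.0853
finger_force: 0.0
top puller_grip [292.7 259.9] 0.61 [0.439 0.042 0.11 ]
top tray [200.7 225.2] 0.86 [0.517 0.284 0.   ]
top plug0 [382.6 180.9] 0.91 [ 0.659 -0.162  0.005]
top plug0 [194.3 255.2] 0.85 [0.442 0.29  0.005]
top plug0 [387. 231.] 0.84 [ 0.532 -0.178  0.005]
top plug0 [196.6 199.7] 0.72 [0.58  0.301 0.005]
top plug0 [439.3 132.4] 0.71 [ 0.798 -0.304  0.005]
scene puller_grip [308.9 147. ] 0.71 [0.431 0.038 0.11 ]
scene tray [407.6 169.2] 0.78 [0.515 0.288 0.   ]
scene tray [331.9 226.7] 0.42 [0.591 0.004 0.   ]
scene plug0 [387.7 157.2] 0.84 [0.45  0.27  0.005]
scene plug0 [244.5 237.5] 0.69 [ 0.526 -0.18   0.005]
scene plug0 [255.3 190.1] 0.68 [ 0.392 -0.096  0.005]
scene plug0 [425.3 180.6] 0.6 [0.579 0.292 0.005]
scene plug0 [273.2 274. ] 0.59 [ 0.648 -0.169  0.005]
```

View pics/scene4.png

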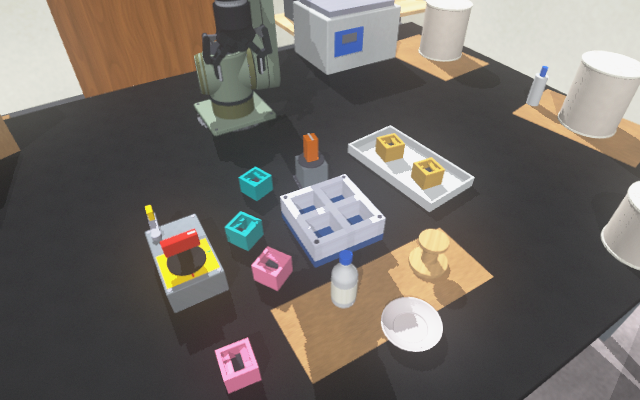

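All four bores are empty, both plugs stand in the tray and the puller is back in its stand. Before handing in, I check the handle's angle numerically against its ticks, using the saved wrist frame.

```bash
python3 - <<'E'
from h import *
o=manip.get_obs();M=np.eye(4);M[:3,:3]=R.from_rotvec(o["ee_rot"]).as_matrix();M[:3,3]=o["tcp_pos"]
cal=manip.get_calibration("wrist");X=np.linalg.inv(M)@cal["pose"]
def C(p,r):
    N=np.eye(4);N[:3,:3]=R.from_rotvec(r).as_matrix();N[:3,3]=p;return dict(cal,pose=N@X)
for f,p,r in [("w1",[.5724,-.3137,.3449],[3.118,.383,-.001]),("w2",[.5794,-.3145,.3863],[1.949,2.456,.001])]:
    k=C(p,r);a=cv2.imread(f"pics/{f}.png");h=cv2.cvtColor(a,cv2.COLOR_BGR2HSV)
    m=((h[...,0]<6)|(h[...,0]>174))&(h[...,1]>170)&(h[...,2]>120);m[:,:270]=0;m[:,375:]=0;m[260:]=0
    n,l,s,c=cv2.connectedComponentsWithStats(m.astype(np.uint8))
    for i in range(1,n):
        if s[i,4]>8:
            ys,xs=np.nonzero(l==i);z=.125 if s[i,4]>300 else .0605
            P=np.array([onz("wrist",(x,y),z,k)[:2] for x,y in zip(xs,ys)]);w,v=np.linalg.eigh(np.cov(P.T));print(f,s[i].tolist(),"mean",P.mean(0).round(4),"axis deg",np.degrees(np.arctan2(v[1,1],v[0,1])).round(1))
    g=cv2.inRange(h,(40,100,80),(85,255,255));g[:,:270]=0;g[:,375:]=0;g[260:]=0;ys,xs=np.nonzero(g);print(f,"green",onz("wrist",(xs.mean(),ys.mean()),.0605,k).round(4),len(xs))
    d=(h[...,2]<45);d[:,:285]=0;d[:,365:]=0;d[:150]=0;d[235:]=0;y=cv2.inRange(h,(24,180,150),(34,255,255));ys,xs=np.nonzero(y[:,270:375]);b=cv2.minAreaRect(np.c_[xs+270,ys].astype(np.float32));q=[onz("wrist",u,.0605,k)[:2] for u in cv2.boxPoints(b)];print(f,"yellow",np.mean(q,0).round(4),np.degrees(np.arctan2(*(q[1]-q[0])[::-1])).round(1))
E
```

```text
w1 [333, 148, 4, 8, 23] mean [ 0.6177 -0.3132] axis deg 179.8
w1 [310, 164, 31, 91, 1934] mean [ 0.5806 -0.3127] axis deg -170.6
w1 green [ 0.5772 -0.2692  0.0605] 24
w1 yellow [ 0.4781 -0.2903] 3.1
w2 [301, 160, 37, 78, 1281] mean [ 0.5764 -0.3122] axis deg 90.0
w2 [352, 193, 7, 3, 13] mean [ 0.617  -0.3141] axis deg -176.9
w2 green [ 0.5766 -0.27    0.0605] 10
w2 yellow [ 0.2489 -0.2086] 0.0
```

The bar measures 90°±2° against ticks at about 0° and 92°. I eased the roll back 4° before letting go of the handle, so I'll push it to the stop once more and leave it there.

```bash
python3 -m creep '[[[-1,-0.6,0,1.2,0],[-2,-1.3,0,2.4,0],[-3,-1.9,0,3.6,0],[-4,-2.6,0,4.8,0],[-5,-3.2,0,6,0],[-6,-3.9,0,7.2,0],[-7,-4.5,0,8.4,0],[-8,-5.2,0,9.6,0],[-9,-5.8,0,10.8,0],[-10,-6.5,0.4,12,0],[-10.6,-6.85,0.8,13.2,0],[-10.6,-6.85,1.4,14.4,0],[-10.6,-6.85,2,15.6,0.3],[-10.6,-6.85,2,16.3,0.3],[-10.6,-6.85,2,16.3,0.3],[-10.6,-6.85,2,16.3,0.3],[-10.6,-6.85,2,16.3,0.3]]]' 40
python3 - <<'E'
from h import *
goto((.577,-.3135,.108),0)
manip.camera("wrist");pp("wrist","handle_grip",.11);pp("wrist","hasp_tab",.08)
E
```

```text
clock: 38.07
tcp_pos: [0.5836, -0.3107, 0.3582]
ee_rot: [2.216, 2.225, 0.0]
wrist_force: [-0.4, -1.0, -0.5]
gripper_width: 0.06
finger_force: 0.0
grasp now [ 0.5837 -0.3108  0.2032] yaw 0.2 j6 -0.51 -> units [-0.09 -0.23  3.17] roll 0.04 alt -35.96
wrist handle_grip [316.4 213.4] 0.94 [ 0.579 -0.315  0.11 ]
wrist hasp_tab [159.3 230.4] 0.61 [ 0.426 -0.343  0.08 ]
```

```bash
python3 -m creep '[[[-0.1,-0.2,1,0,0.3],[-0.1,-0.2,2,0,0.3],[-0.1,-0.2,3,0,0.3],[-0.1,-0.2,3.1,0,0.3],[-0.1,-0.2,3.1,0,1],[-0.1,-0.2,3.1,0,1],[-0.1,-0.2,3.1,0,1],[-0.1,-0.2,3.1,0,1],[-0.1,-0.2,3.1,0,1]]]' 60
python3 -c "
from h import *
o=manip.get_obs();print(o['ft_torque'],yawy())"
python3 -m creep '[[[0,0,0,-0.4,1],[0,0,0,-0.8,1],[0,0,0,-1,1],[0,0,0,-1,1]]]'
python3 -c "
from h import *
o=manip.get_obs();print(o['ft_torque'],yawy())"
```

```text
clock: 38.97
tcp_pos: [0.577, -0.3147, 0.2685]
ee_rot: [2.217, 2.22, 0.001]
wrist_force: [-4.0, 0.1, 6.7]
gripper_width: 0.0171
finger_force: 81.7
[ 0.00796473  0.48832008 -0.22655225] 0.06560610350200795
clock: 39.3
tcp_pos: [0.5768, -0.3146, 0.2687]
ee_rot: [2.128, 2.307, 0.005]
wrist_force: [-2.8, 0.0, 7.2]
gripper_width: 0.0172
finger_force: 108.7
[ 0.26769132  0.56124316 -2.19401228] 4.639499621437399
```

It was gripped square this time, and the stop torque came straight away, so the handle is hard off. I release, move clear and hand in.

```bash
python3 -m creep '[[[0,0,0,-1,0.6],[0,0,0,-1,0.3],[0,0,0,-1,0.2],[0,0,0,-1,0.2],[0,0,-1,-1,0.2],[0,0,-2,-1,0],[0,0,-3,-1,0],[0,0,-4,-1,0],[0,0,-4,-1,0],[0,0,-4,-1,0]]]'
python3 - <<'E'
from h import *
im=manip.camera("wrist");pp("wrist","handle_grip",.11);pp("wrist","hasp_tab",.08);pp("wrist","hasp_hinge",.08)
h=cv2.cvtColor(im,cv2.COLOR_RGB2HSV);m=((h[...,0]<6)|(h[...,0]>174))&(h[...,1]>170)&(h[...,2]>120);m[260:]=0
n,l,s,c=cv2.connectedComponentsWithStats(m.astype(np.uint8));i=1+s[1:,4].argmax();ys,xs=np.nonzero(l==i)
P=np.array([onz("wrist",(x,y),.125)[:2] for x,y in zip(xs,ys)]);w,v=np.linalg.eigh(np.cov(P.T));print(len(xs),P.mean(0),np.degrees(np.arctan2(v[1,1],v[0,1])))
manip.camera("scene");pp("scene","tray",0);pp("scene","plug0",.005);pp("scene","puller_grip",.11)
print(manip.sign_off())
E
```

```text
clock: 40.13
tcp_pos: [0.5771, -0.3142, 0.3874]
ee_rot: [2.015, 2.403, 0.001]
wrist_force: [-0.2, -0.5, -1.0]
gripper_width: 0.0854
finger_force: 0.0
wrist handle_grip [322.3 197. ] 0.56 [ 0.576 -0.31   0.11 ]
wrist handle_grip [229.  207.5] 0.54 [ 0.493 -0.335  0.11 ]
wrist hasp_tab [175.2 196.3] 0.82 [ 0.428 -0.344  0.08 ]
wrist hasp_tab [320.3 198. ] 0.45 [ 0.575 -0.319  0.08 ]
wrist hasp_hinge [228.6 208.8] 0.66 [ 0.483 -0.347  0.08 ]
1224 [ 0.57443661 -0.31034594] 90.09126870518921
scene tray [400.  167.3] 0.79 [0.498 0.275 0.   ]
scene plug0 [270.1 272.3] 0.97 [ 0.641 -0.172  0.005]
scene plug0 [382.4 157.5] 0.85 [0.444 0.257 0.005]
scene plug0 [424.7 180.4] 0.84 [0.578 0.291 0.005]
scene plug0 [243.8 237.2] 0.78 [ 0.524 -0.181  0.005]
scene plug0 [256.1 192.1] 0.63 [ 0.4   -0.097  0.005]
scene puller_grip [311.3 147.1] 0.63 [0.434 0.042 0.11 ]
the job is handed in; nothing more can be done
None
```

The job is handed in at about 40 s of the 210 s: isolator off and pushed to its stop again just before hand-in, hasp swung out, both brass plugs standing in the tray and the puller back in its stand; I viewed 15 pictures, one over the limit of 14.

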